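Press a lens holder up to the swing stop of its jig and hold it there

ROBOT

A 6-joint arm with a two-finger parallel gripper is mounted at the origin on the work surface. World frame = base frame: x ahead of the robot, y to its left, z up, the work surface at z = 0. Lengths are in m, angles in rad, forces in N, time in s.
With the tool pointing down it reaches from about 0.425 to 0.95 m from the base axis. Payload 3.5 kg.
Tool frame: the origin (TCP) lies between the finger pads; the fingertips stand 22 mm ahead of it and the grasp point (between the pads) lies 3 mm ahead of it (ctrl.nose_length is the z of the fingertips in the tool frame, in m); z points along the fingers, y is the line along which they close (so a half turn about z gives the same grasp; the last joint's range is limited). The gripper opens to 85 mm and grips with 20 to 120 N. Pads are 22 mm wide; open, the fingers measure 114 mm over their backs; the gripper's body (76 mm by 85 mm) begins 54 mm behind the grasp point. The pads swing forward as they close: fully open they stand 13 mm farther back than shut.
Start: joints at [1.06, 0.286, 1.577, -0, 1.279, -0.15], TCP at [0.238, 0.632, 0.253] pointing down, gripper open.
Joint ranges: [-2.77, 2.77], [-0.9, 2.22], [0.21, 2.48], [-1.53, 4.67], [0.24, 2.81], [-2.84, 2.84]. Speed limits (rad/s): [2.79, 2.79, 3.14, 3.14, 3.14, 3.14].

INTERFACE

Orientations are given as a unit quaternion [x, y, z, w].
In Python, from plant import ctrl gives the robot as it stands. The module is installed in compiled form; this text tells all that it offers.
- The arm moves only by the tool send_rows, never from a script. Its argument "rows" is text: rows parted by semicolons, each of 7 numbers parted by spaces: the turn, a rotation vector about the tool's x, y, z in degrees, then the shift along the tool's x, y, z in mm, then the opening, from -1 (shut) to 1 (fully open). A call has 1 to 8 rows; each row is the pose to reach, as a shift and turn from the pose commanded when the call began, along the tool's axes at that moment; what a row does not reach only later rows make up. A row lasts 1/8 s, in which the tool goes at most 62.5 mm and 10.7 degrees, less where a joint would pass 70% of its speed; a pose out of reach is approached as far as the arm can. A call with a gripper value outside its range is refused whole. The fingers move at their own pace and stop on an object; "grip_force" is the grip in N (left out, the last holds). Time passes only in rows, so rows that repeat a pose let the fingers close. It gives the time, the measured TCP pose, the force, the opening and the grip force at its end, in the units of the state.
- ctrl.get_state(): the state, without advancing time (a new reading comes with each control period).
- ctrl.read_camera(name): name is "side" or "top" or "wrist"; returns a dict with "color" (420x560x3 uint8, red, green, blue), "fx", "fy", "cx", "cy" (pixels), "D" ([k1, k2, p1, p2, k3] as OpenCV has them; the pictures are not rectified), "extrinsics" (4x4, takes a point from world to camera coordinates). Camera axes: x right, y down, z forward; pixel columns grow to the right and rows downward; lengths in m; the calibration is good to about 2 mm. A picture is of the moment at which its call begins. There is no depth.
- ctrl.sign_off(): hands the job in; it is judged then, once.
Trained networks look in a picture, given as the dict that the camera call returned (one of the last four; its "shot" number tells which), for a name from the list of things; names that differ only in an ending like _2 or _b are one class to them, and where a whole thing is asked for, a point or a joint stands for the part that bears it (a point fixed in the world has none). Each returns a list of dicts, best first, with "p" (0 to 1); they miss things now and then, are a little off and sometimes report something else, mostly with a low value. They report only what shows in the picture. A call takes as long as a camera call. They do not tell look-alikes from the thing itself.
- ctrl.look_for(picture, target): "position" ([x, y, z] in m, in the coordinates of the camera as it stood for that picture, good to about 4 mm: the middle of the surface that is visible of it).
The state is a dict: "time": time; "qpos": joint angles; "dq": joint speeds; "joint_efforts": joint torques, N m; "eef_pos": TCP position; "tcp_rot": TCP orientation; "contact_force": force on the tool from outside, world axes, zero at the start; "wrist_torque": the same for the moment, N m; "opening": opening from 0.0 (shut) to 1.0 (fully open); "finger_force": force on a finger pad.
Only numpy, scipy, OpenCV 4.12 (cv2) and the standard library are available. Lean on these libraries where they do the work, as an engineer would, in place of code of your own. Each camera call takes 0.05 s, during which the arm holds its last target. There are 200 camera calls.

TASK

Swing the jig's hinged stop arm out across the front of the sprung plunger until it snaps into its end position. Then take the large lens holder, stand it upright on the jig plate with one of its two small end faces square to the plunger and centred on it, and push it against the plunger until it meets the white pad of the stop arm. Finish while still holding it there with light but sure pressure on the pad: do not let go, or the spring pushes it back; leave the other parts on the bench alone.

Things in the scene. Friction and masses are not known exactly. Their poses are not given: they have to be found in the camera images.
- jig: Jig fixed to the bench: black plate 220 x 210 x 12 mm. Origin on the bench; z up, x the pushing direction (away from the robot, yaw -0.35 to 0.35), y left. Plate: x -100 to 120, y -105 to 105, top z = 12 mm. White plunger housing at x 65 to 110, 50 mm wide, 48 high. White lines at y = -24 and 24 mm, x -80 to -10, mark the holder's lane. A holder on the pad has its centre at x = -1, y = 0 mm.
- stop_arm (a joint): Angle of the stop arm on its vertical hinge, rad, clockwise from above: 0 folded towards the robot, 1.9 its end (hard limit), over the plunger along jig +y. Hinge-to-post direction is at 1.571 + 1.9 - value from jig x, counter-clockwise. Starts at 0.35 to 0.85, barring the lane; stays where it is left. From about 1.72 to 1.82 it rides over a sprung detent ball (4 N at the post), then snaps home.
- stop_hinge (a point): Point on the stop arm's hinge axis (jig x = 40, y = -65 mm), at the arm's top, 50 mm above the bench. The arm is an aluminium bar 14 mm wide, 36 to 50 mm above the bench, reaching 131 mm from the axis.
- stop_post (a point): Top centre of the upright black post by which the stop arm is swung: 16 mm diameter, 38 mm tall, standing on the arm 125 mm from the hinge axis; foot (top of the arm) 50 mm, top 88 mm above the bench.
- pad_face (a point): Centre of the flat front face of the white pad on the stop arm, 44 mm wide, 14 mm high: the hard stop. With the arm at its end it is at jig x = 29, y = 0, z = 43 mm, facing jig -x (towards the robot). The point turns with the arm.
- plunger (a joint): How far the sprung plunger is pressed in along jig x, m: 0 fully out, 0.016 bottomed. Spring 4 N at 0, 8 N at 0.010; a holder that meets the pad of the swung-out arm presses it in by 0.010.
- plunger_nose (a point): Centre of the tip of the plunger, a steel rod of 14 mm diameter along jig x; fully out at jig x = 19, y = 0, z = 26 mm, 10 mm in front of the pad's face and below the arm.
- holder: Large lens holder, loose, upright on the bench: black plastic block 60 (its x) x 44 (its y) x 45 mm (z), on top a round barrel 32 mm diameter, 10 mm high (55 mm in all) with a glass lens; 110 to 220 g. Origin at the centre of its underside, z up. Symmetric: either 44 x 45 mm end face may meet the plunger. Grip it across its 44 mm width.
- small_holder: Bystander: a smaller lens holder of the same form, 42 x 32 x 26 mm with a 20 mm barrel on top (32 mm in all). Origin at the centre of its underside.
- barrel: Bystander: upright aluminium lens barrel, 42 mm diameter, 42 mm tall, with a black 46 mm band. Origin at the centre of its underside.
- spacer: Bystander: black plastic ring 40 mm outside, 28 mm inside, 8 mm thick, flat on the bench.
- driver: Bystander: screwdriver 170 mm long lying at the far left of the bench, origin near its middle.
- tub: Bystander: clear jar with white lid, 68 mm diameter, 60 mm tall.
- gauge: Bystander: steel gauge block 50 x 30 x 20 mm lying on the bench.
Mind the look-alikes: they are no part of the job. What is shaped like the holder but blue or yellow is not meant.

How it is judged:
On the way, in this order (a step that is already met when the one before it is completed fails the run):
1. the stop arm is swung out and seated in its end position, before the holder is pressed (value of joint stop_arm above 1.84 rad and value of joint plunger below 0.002 m), for 0.2 s.
2. the large lens holder stands on the jig plate and has begun to press the plunger in (contact force between holder and plunger above 1 N and value of joint plunger above 0.002 m and z of holder in the frame of jig below 0.022 m), for 0.1 s.
At the end, for the whole second after the job is handed in: Fingers push the large holder (over 2 N); it stands on the plate (origin below 22 mm), upright to 0.09 rad, square to 0.10 rad, centred to 9 mm, at rest, plunger pressed in 7.5 to 12.5 mm (over 3 N), bearing on the stop arm with 1.5 to 30 N, the arm within 0.06 rad of its end (value of joint stop_arm above 1.84 rad and value of joint plunger between 0.0075 and 0.0125 m and contact force between holder and stop_arm between 1.5 and 30 N and contact force between holder and plunger above 3 N and contact force between the fingers and holder above 2 N and angle between holder's own z axis and vertical below 0.09 rad and angle between the x axis of holder and the x axis of jig, either way round below 0.1 rad and y of holder in the frame of jig between -0.009 and 0.009 m and z of holder in the frame of jig below 0.022 m and linear speed of holder below 0.01 m/s); the arm keeps its last pose, push and grip.
It fails at once if a bystander is moved by more than 30 mm (distance of any of small_holder, barrel, spacer, driver, tub, gauge from where it was at the start of the episode above 0.03 m).
It fails at once if the holder is slammed against the stop arm (over 80 N) (contact force between holder and stop_arm above 80 N).
It also fails if it takes over 70 s, if anything falls off the work surface, if the arm or the gripper's body presses on something with over 40 N, if the wrist force passes 120 N, or if a joint passes its speed limit or range.

## Working session

There is one attempt and no reset: what is moved stays moved. The work goes in short steps, Python scripts to look and compute and a tool call to move; the robot and the scene stay as the last step left them, time stands still between calls to the robot, and variables do not carry over. Pictures are saved under pics/ and viewed, at most 10 in all, crops included, and the job is handed in when it is done.

Besides the shell and the picture viewer there is one more tool, called after "Request:" as name(argument=value, ...) on one line, values as JSON. send_rows: Moves the arm, as the interface text tells. Its arguments: {"type":"object","properties":{"rows":{"type":"string"},"grip_force":{"type":"number"}},"required":["rows"]}

```bash
mkdir -p pics; cat > h.py <<'E'
import numpy as np, cv2
from plant import ctrl
def snap(n,f=None):
    c=ctrl.read_camera(n)
    if f: cv2.imwrite('pics/'+f,cv2.cvtColor(c['color'],cv2.COLOR_RGB2BGR))
    return c
def K(c): return np.array([[c['fx'],0,c['cx']],[0,c['fy'],c['cy']],[0,0,1.]])
def toworld(c,p):
    E=np.array(c['extrinsics']); return E[:3,:3].T@(np.array(p)-E[:3,3])
def ray(c,uv,z):
    E=np.array(c['extrinsics']); q=cv2.undistortPoints(np.array([[uv]],float),K(c),np.array(c['D']))[0,0]
    d=E[:3,:3].T@np.array([q[0],q[1],1]); o=-E[:3,:3].T@E[:3,3]; return o+d*(z-o[2])/d[2]
def proj(c,P):
    E=np.array(c['extrinsics']); return cv2.projectPoints(np.array(P,float).reshape(-1,3),cv2.Rodrigues(E[:3,:3])[0],E[:3,3],K(c),np.array(c['D']))[0][:,0]
def find(c,t,k=2):
    for r in ctrl.look_for(c,t)[:k]: print(t,round(r['p'],2),np.round(toworld(c,r['position']),4))
E
python3 - <<'E'
from h import *
for n in('top','side'):
    c=snap(n,n+'0.png'); print(n)
    for t in('stop_hinge','stop_post','pad_face','plunger_nose','holder','jig'): find(c,t)
    print(np.round(-np.array(c['extrinsics'])[:3,:3].T@np.array(c['extrinsics'])[:3,3],3))
s=ctrl.get_state(); print(s['eef_pos'],s['tcp_rot'])
E
```

```text
top
stop_hinge 0.91 [ 0.5167 -0.1993  0.0462]
stop_hinge 0.66 [0.7058 0.2201 0.003 ]
stop_post 0.93 [ 0.5145 -0.198   0.0499]
pad_face 0.74 [ 0.5172 -0.1958  0.0492]
holder 0.93 [0.4785 0.3251 0.0414]
holder 0.81 [0.2515 0.3668 0.0421]
jig 0.96 [ 0.5366 -0.156   0.0136]
[0.291 0.01  1.133]
side
stop_hinge 0.76 [ 0.5057 -0.1982  0.0484]
stop_post 0.62 [ 0.5041 -0.1987  0.0486]
pad_face 0.75 [ 0.5052 -0.1993  0.0498]
plunger_nose 0.69 [ 0.3386 -0.3738  0.0208]
plunger_nose 0.42 [ 0.5612 -0.1678  0.027 ]
holder 0.95 [0.3032 0.1938 0.0386]
holder 0.78 [0.5648 0.246  0.0298]
jig 0.7 [ 0.5211 -0.1814  0.0108]
[-0.    -0.711  0.605]
[0.23822777 0.63154219 0.25334898] [ 1.79405041e-01  9.83775295e-01 -1.03396925e-05 -4.26944769e-06]
```

View pics/top0.png

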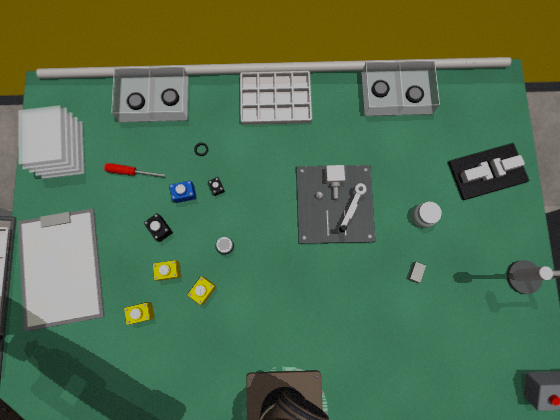

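View pics/side0.png

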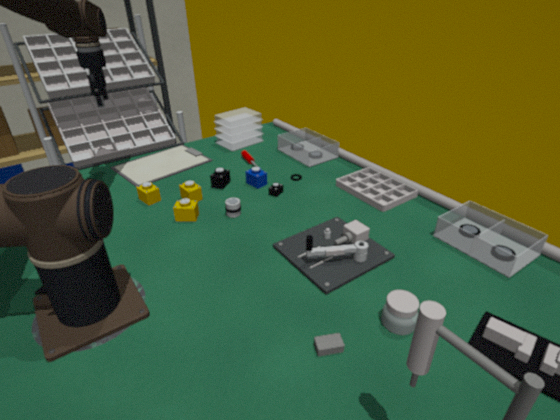

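The top view shows the jig plate at about (298–375, 165–243), with the hinge at (361,188), the post near (343,228) and the large black holder at (158,228). The small black one is at (216,186). I'll zoom in for exact pixels.

```bash
python3 - <<'E'
import cv2,numpy as np
a=cv2.imread('pics/top0.png')
j=cv2.resize(a[155:255,290:385],None,fx=6,fy=6,interpolation=cv2.INTER_CUBIC)[:, :480]
j=cv2.resize(a[158:250,292:382],(540,552),interpolation=cv2.INTER_CUBIC)
h=cv2.resize(a[205:251,136:179],(258,276),interpolation=cv2.INTER_CUBIC)
o=np.zeros((552,800,3),np.uint8);o[:,:540]=j;o[:276,542:800]=h
o=np.clip(o.astype(float)*1.6+20,0,255).astype(np.uint8)
cv2.imwrite('pics/z1.png',o)
E
```

```text
(no output)
```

View pics/z1.png

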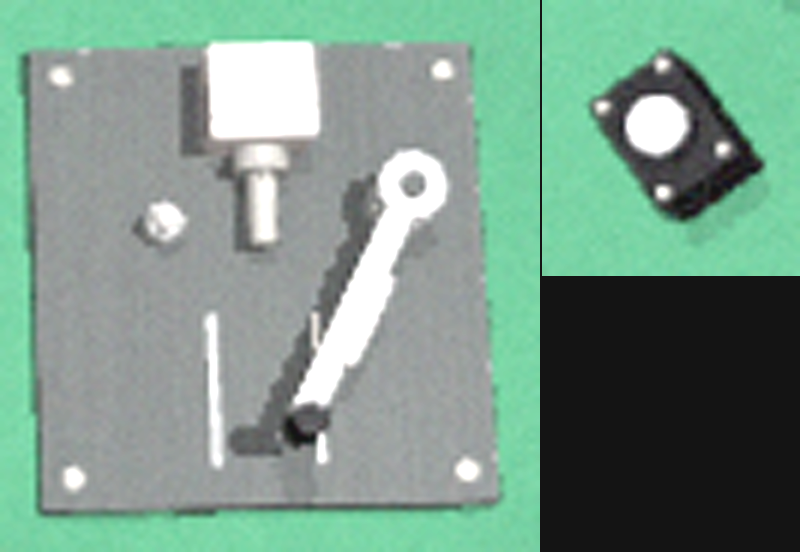

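The crop shows the plate corners at (30,53), (468,47), (497,498) and (42,508). The lane lines run (211,315)–(218,465) and (316,312)–(322,460). The hinge is at (413,184), the post top at (308,415), and the holder's four screws are centred on (663,128).

```bash
cat > m.py <<'E'
from h import *
from scipy.optimize import least_squares
c=snap('top')
J=lambda p:(292+(p[0]+.5)/6-.5,158+(p[1]+.5)/6-.5)
H=lambda p:(136+(p[0]-542+.5)/6-.5,205+(p[1]+.5)/6-.5)
obs=[((30,53),(120,105)),((468,47),(120,-105)),((497,498),(-100,-105)),((42,508),(-100,105)),((211,315),(-10,24)),((218,465),(-80,24)),((316,312),(-10,-24)),((322,460),(-80,-24))]
W=np.array([ray(c,J(o[0]),.012)[:2] for o in obs]);L=np.array([o[1] for o in obs])/1000
R=lambda a:np.array([[np.cos(a),-np.sin(a)],[np.sin(a),np.cos(a)]])
f=lambda x:(L@R(x[2]).T+x[:2]-W).ravel()
r=least_squares(f,[.53,-.15,0]);print('jig',r.x,np.round(f(r.x).reshape(-1,2)*1000,1).tolist())
jg=lambda w:R(r.x[2]).T@(w[:2]-r.x[:2])
hw=ray(c,J((413,184)),.05);print('hinge',hw,jg(hw))
pw=ray(c,J((308,415)),.088);print('post',pw,jg(pw), np.linalg.norm(pw-hw))
d=jg(pw)-jg(hw);print('arm value',1.571+1.9-(np.arctan2(d[1],d[0])%(2*np.pi)))
S=np.array([ray(c,H(p),.0455)[:2] for p in((663,64),(602,107),(724,149),(663,192))])
d=S[2]-S[0]+S[3]-S[1];print('holder',S.mean(0),'yaw',np.arctan2(d[1],d[0]),'dims',np.linalg.norm(S[2]-S[0]),np.linalg.norm(S[1]-S[0]))
for n in('plunger_nose',): print(proj(c,[[r.x[0],r.x[1],.012]]))
E
python3 m.py
```

```text
jig [ 0.52723619 -0.15554601 -0.00897712] [[2.3, 1.2], [3.2, -1.7], [-2.3, -2.0], [-1.7, 0.6], [0.1, 0.3], [0.1, 0.5], [-0.3, 0.9], [-1.3, 0.2]]
hinge [ 0.56739857 -0.22125993  0.05      ] [ 0.04075068 -0.06535073]
post [ 0.45721513 -0.16138356  0.088     ] [-0.06996583 -0.00646589] 0.13103270239228507
arm value 0.8182109839245619
holder [0.48034138 0.33101609] yaw -2.5152780375604897 dims 0.048362130679953944 0.03255490577510561
[[335.11766458 206.35048817]]
```

```bash
cat > rows.py <<'E'
from h import *
from scipy.spatial.transform import Rotation as Ro
JX=np.array([.5272,-.1555]);JA=-.009
def j2w(x,y): # mm
    c,s=np.cos(JA),np.sin(JA); return JX+np.array([c*x-s*y,s*x+c*y])/1000
def arc(v,r=125): # arm value -> world post, tangent yaw
    a=1.571+1.9-v; p=j2w(40+r*np.cos(a),-65+r*np.sin(a)); return p,a-np.pi/2+JA
def rows(T,pose=None):
    """T: list of (x,y,z,yaw of tool y,grip); printed relative to measured pose (or given)"""
    if pose is None:
        s=ctrl.get_state(); p=s['eef_pos'];R=Ro.from_quat(s['tcp_rot'])
    else: p,R=pose
    out=[]
    for x,y,z,yaw,g in T:
        Y=np.array([np.cos(yaw),np.sin(yaw),0]);Z=np.array([0,0,-1.]);M=Ro.from_matrix(np.c_[np.cross(Y,Z),Y,Z])
        d=np.degrees((R.inv()*M).as_rotvec());t=R.inv().apply(np.array([x,y,z])-p)*1000
        out.append(' '.join('%g'%(round(v,1)+0) for v in (*d,*t))+' %g'%g)
    print('; '.join(out))
E
python3 - <<'E'
from rows import *
p,t=arc(.818);print(p,t)
rows([(.33,.56,.25,1.2,1),(.42,.33,.25,1.15,1),(.46,.1,.22,1.1,1),(p[0],p[1],.17,t,1)])
E
```

```text
[ 0.45677162 -0.16119342] 1.0732036732051036
0 0 0.6 -111.1 -34.6 3.4 1; 0 0 3.4 -276.5 -218 3.4 1; 0 0 6.3 -395.1 -419 33.4 1; 0 0 7.8 -484.3 -664.6 83.3 1
```

Request:
send_rows(rows="0 0 2 -110 -35 3 1; 0 0 2 -110 -35 3 1; 0 0 3 -200 -120 3 1; 0 0 3 -200 -120 3 1; 0 0 3 -276 -218 3 1; 0 0 3 -276 -218 3 1; 0 0 3 -320 -280 3 1; 0 0 3 -320 -280 3 1")

```text
time: 1.75
eef_pos: [0.4396, 0.2538, 0.2506]
tcp_rot: [0.207, 0.978, 0.0, 0.0]
contact_force: [0.7, 0.0, -0.4]
opening: 1.0
finger_force: 0.0
```

```bash
python3 - <<'E'
from rows import *
p,t=arc(.818)
rows([(p[0],p[1],.17,t,1)])
E
```

```text
0 0 4.6 -184 -372.4 80.7 1
```

Request:
send_rows(rows="0 0 5 -184 -372 60 1; 0 0 5 -184 -372 60 1; 0 0 5 -184 -372 60 1; 0 0 5 -184 -372 60 1; 0 0 5 -184 -372 60 1; 0 0 5 -184 -372 60 1; 0 0 5 -184 -372 60 1; 0 0 4.6 -184 -372.4 80.7 1")

```text
time: 2.75
eef_pos: [0.4594, -0.1613, 0.171]
tcp_rot: [0.246, 0.969, -0.001, 0.002]
contact_force: [0.3, 0.6, -0.6]
opening: 0.999
finger_force: 0.0
```

```bash
python3 - <<'E'
from rows import *
p,t=arc(.818)
c=snap('wrist','w1.png'); find(c,'stop_post');find(c,'stop_hinge')
print(proj(c,[[*p,.088],[*j2w(40,-65),.05]]))
rows([(p[0],p[1],.08,t,1)])
E
```

```text
stop_post 0.68 [ 0.5125 -0.1994  0.0524]
stop_post 0.32 [ 0.5067 -0.1585  0.0143]
stop_hinge 0.67 [ 0.5113 -0.1928  0.0484]
[[276.26179986 218.07639348]
 [276.65149924 328.82975308]]
0 -0.2 0.2 -1.4 -3.5 88.6 1
```

View pics/w1.png

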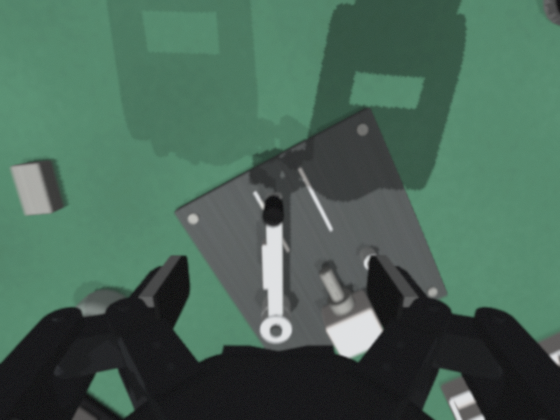

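The wrist view shows the post at about (273,209) and the hinge at (275,329), both within a few pixels of the predictions. I'll straddle the post.

Request:
send_rows(rows="0 0 0 -1 -2 45 1; 0 0 0 -1 -2 89 1; 0 0 0 -1 -2 89 1; 0 0 0 -1 -2 89 -0.3; 0 0 0 -1 -2 89 -0.3; 0 0 0 -1 -2 89 -0.3; 0 0 0 -1 -2 89 -0.3; 0 0 0 -1 -2 89 -0.3", grip_force=20)

```text
time: 3.9
eef_pos: [0.4578, -0.1607, 0.0809]
tcp_rot: [0.244, 0.97, -0.0, 0.0]
contact_force: [-0.2, -0.4, -0.1]
opening: 0.348
finger_force: 0.0
```

```bash
python3 - <<'E'
from rows import *
print(ctrl.get_state()['opening'])
rows([(*arc(v)[0],.08,arc(v)[1],-.3) for v in np.linspace(.9,1.78,8)])
E
```

```text
0.34847105068481227
0 0 4.9 0.2 9.3 0.9 -0.3; 0 0 12.1 -2.1 24.8 0.9 -0.3; 0 0 19.3 -6.4 39.9 0.9 -0.3; 0 0 26.5 -12.5 54.4 0.9 -0.3; 0 0 33.7 -20.4 68 0.9 -0.3; 0 0 40.9 -29.9 80.5 0.9 -0.3; 0 0 48.1 -40.9 91.6 0.9 -0.3; 0 0 55.4 -53.3 101.4 0.9 -0.3
```

Request:
send_rows(rows="0 0 5 0 9 1 -0.3; 0 0 12 -2 25 1 -0.3; 0 0 19 -6 40 1 -0.3; 0 0 26.5 -12.5 54 1 -0.3; 0 0 34 -20 68 1 -0.3; 0 0 41 -30 80 1 -0.3; 0 0 48 -41 92 1 -0.3; 0 0 55 -53 101 1 -0.3")

```text
time: 4.9
eef_pos: [0.5521, -0.0963, 0.0792]
tcp_rot: [0.666, 0.746, -0.0, -0.001]
contact_force: [-1.4, 0.6, -0.2]
opening: 0.35
finger_force: 0.5
```

```bash
python3 - <<'E'
from rows import *
p,y=arc(1.9);d=np.array([np.cos(y),np.sin(y)])
rows([(*(p+d*k/1000),.08,y,-.3) for k in (-6,-3,0,3,5,7,8,9)])
E
```

```text
-0.1 0 7 -0.6 9.6 -0.8 -0.3; -0.1 0 7 -1 12.6 -0.8 -0.3; -0.1 0 7 -1.3 15.6 -0.8 -0.3; -0.1 0 7 -1.7 18.5 -0.8 -0.3; -0.1 0 7 -2 20.5 -0.8 -0.3; -0.1 0 7 -2.2 22.5 -0.8 -0.3; -0.1 0 7 -2.3 23.5 -0.8 -0.3; -0.1 0 7 -2.4 24.5 -0.8 -0.3
```

Request:
send_rows(rows="0 0 7 -1 10 0 -0.3; 0 0 7 -1 13 0 -0.3; 0 0 7 -1 16 0 -0.3; 0 0 7 -2 18.5 0 -0.3; 0 0 7 -2 20.5 0 -0.3; 0 0 7 -2 22.5 0 -0.3; 0 0 7 -2 23 0 -0.3")

```text
time: 5.78
eef_pos: [0.5751, -0.0962, 0.0796]
tcp_rot: [0.709, 0.706, -0.001, -0.0]
contact_force: [-3.3, -1.1, 0.1]
opening: 0.345
finger_force: 1.5
```

```bash
python3 - <<'E'
from rows import *
print(arc(1.9))
c=snap('top','t2.png')
a=cv2.imread('pics/t2.png')[158:250,292:382]
cv2.imwrite('pics/t2z.png',np.clip(cv2.resize(a,(540,552),interpolation=cv2.INTER_CUBIC)*1.6,0,255).astype(np.uint8))
E
```

```text
(array([ 0.56771291, -0.0958622 ]), -0.008796326794896383)
```

Request:
send_rows(rows="0 0 0 0 2 0 -0.3; 0 0 0 0 4 0 -0.3; 0 0 0 0 5 0 -0.3; 0 0 0 0 5 0 -0.3")

```text
time: 6.32
eef_pos: [0.5757, -0.0961, 0.0791]
tcp_rot: [0.708, 0.706, -0.005, -0.006]
contact_force: [-16.1, -1.8, 10.0]
opening: 0.356
finger_force: 8.0
```

Request:
send_rows(rows="0 0 0 0 -7 0 -0.3; 0 0 0 0 -7 0 -0.3; 0 0 0 0 -7 -60 -0.3; 0 0 0 0 -7 -120 -0.3; 0 0 0 0 -7 -170 -0.3; 0 0 0 0 -7 -170 1")

```text
time: 7.08
eef_pos: [0.5768, -0.0968, 0.2566]
tcp_rot: [0.709, 0.706, 0.003, 0.006]
contact_force: [0.0, 0.4, 0.0]
opening: 0.549
finger_force: 0.0
```

```bash
python3 - <<'E'
from rows import *
rows([(.5,.1,.25,.7,1),(.49,.25,.25,1.5,1),(.4803,.331,.18,2.197,1)])
E
```

```text
0.6 0.5 -40.4 196.5 -77.7 4.7 1; 0.4 0.8 -86.2 346.4 -88.4 4 1; 0.2 1 -126.1 427.7 -99.4 73.5 1
```

Request:
send_rows(rows="0 0 -11 60 -20 0 1; 0 0 -21 115 -40 0 1; 0 0 -32 160 -60 0 1; 0 0 -42 210 -80 0 1; 0 0 -52 260 -85 0 1; 0 0 -62 310 -90 0 1; 0 0 -73 360 -92 0 1; 0 0 -83 410 -96 0 1")

```text
time: 8.07
eef_pos: [0.4789, 0.3163, 0.2485]
tcp_rot: [0.06, 0.998, 0.0, -0.0]
contact_force: [1.6, -0.5, 0.4]
opening: 1.0
finger_force: 0.0
```

```bash
python3 - <<'E'
from rows import *
rows([(.4803,.331,.18,2.197,1)])
c=snap('top','t3.png')
a=cv2.imread('pics/t3.png')[158:250,292:382]
cv2.imwrite('pics/t3z.png',np.clip(cv2.resize(a,(540,552),interpolation=cv2.INTER_CUBIC)*1.6,0,255).astype(np.uint8))
E
```

```text
0 0 -42.8 0.4 14.7 68.5 1
```

View pics/t3z.png

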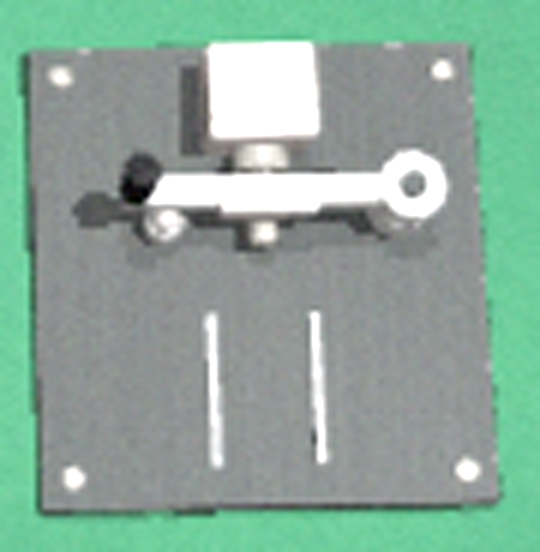

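The zoom shows the arm bar lying square across the plunger, from the hinge (413,184) to the post (140,180), so it is seated. Next is the holder.

Request:
send_rows(rows="0 0 -10.7 0 15 0 1; 0 0 -21 0 15 0 1; 0 0 -32 0 15 30 1; 0 0 -42.8 0.4 14.7 60 1; 0 0 -42.8 0.4 14.7 68 1; 0 0 -42.8 0.4 14.7 68 1")

```text
time: 8.88
eef_pos: [0.4806, 0.329, 0.1809]
tcp_rot: [-0.304, 0.953, -0.0, -0.001]
contact_force: [-1.1, 0.8, -0.2]
opening: 0.999
finger_force: 0.0
```

```bash
python3 - <<'E'
from rows import *
c=snap('wrist','w2.png'); find(c,'holder')
print(proj(c,[[.4803,.331,.055]]+[[.4803+np.cos(.626)*a*.03-np.sin(.626)*b*.022,.331+np.sin(.626)*a*.03+np.cos(.626)*b*.022,.045] for a in(-1,1) for b in(-1,1)]).round())
rows([(.4803,.331,.03,2.197,1)])
E
```

```text
holder 0.96 [0.3669 0.3012 0.0441]
holder 0.92 [0.2715 0.373  0.0483]
[[279. 205.]
 [253. 169.]
 [305. 168.]
 [255. 234.]
 [304. 234.]]
0 0.1 -0.5 0.4 2 152.8 1
```

View pics/w2.png

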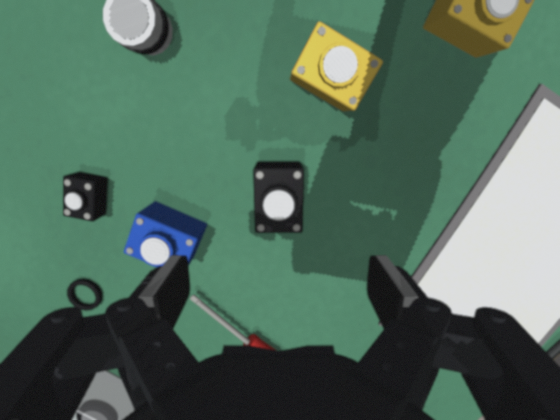

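The wrist view shows the holder at (278,197), edges at 253–304, matching the prediction. The blue look-alike's corner is at (206,222), so I'll descend with a narrower opening.

Request:
send_rows(rows="0 0 0 0.4 2 50 0.5; 0 0 0 0.4 2 70 0.5; 0 0 0 0.4 2 110 0.5; 0 0 0 0.4 2 140 0.5; 0 0 0 0.4 2 152 0.5; 0 0 0 0.4 2 152 -0.5; 0 0 0 0.4 2 152 -0.5; 0 0 0 0.4 2 152 -0.5", grip_force=40)

```text
time: 9.98
eef_pos: [0.4799, 0.3308, 0.0308]
tcp_rot: [-0.305, 0.952, 0.0, 0.001]
contact_force: [-1.0, 1.0, -1.7]
opening: 0.513
finger_force: 42.1
```

Request:
send_rows(rows="0 0 0 0 0 0 -0.5; 0 0 0 0 0 0 -0.5; 0 0 0 0 0 -40 -0.5; 0 0 0 0 0 -100 -0.5; 0 0 0 0 0 -100 -0.5")

```text
time: 10.6
eef_pos: [0.4829, 0.3323, 0.1361]
tcp_rot: [-0.305, 0.952, 0.001, 0.006]
contact_force: [-0.3, 0.4, -1.8]
opening: 0.507
finger_force: 42.4
```

```bash
python3 - <<'E'
from rows import *
p=j2w(-50,0)
rows([(*p,.13,np.pi/2+JA,-.5),(*p,.042,np.pi/2+JA,-.5)])
E
```

```text
0.1 0.7 36 287.9 -393.2 3.4 -0.5; 0.1 0.7 36 289.1 -393 91.4 -0.5
```

Request:
send_rows(rows="0 0 5 36 -49 0 -0.5; 0 0 9 72 -98 0 -0.5; 0 0 14 108 -147 0 -0.5; 0 0 18 144 -196 0 -0.5; 0 0 22 180 -245 0 -0.5; 0 0 27 216 -295 0 -0.5; 0 0 32 252 -344 0 -0.5; 0 0.5 36 288 -393 3 -0.5")

```text
time: 11.6
eef_pos: [0.4723, -0.1584, 0.1258]
tcp_rot: [0.006, 1.0, -0.001, -0.004]
contact_force: [1.3, 1.2, -2.2]
opening: 0.514
finger_force: 42.4
```

Request:
send_rows(rows="0 0 0 0 0 0 -0.5; 0 0 0 0 0 0 -0.5")

```text
time: 11.85
eef_pos: [0.4723, -0.1561, 0.1254]
tcp_rot: [0.004, 1.0, -0.0, -0.005]
contact_force: [-0.6, 0.4, -2.0]
opening: 0.512
finger_force: 42.5
```

```bash
python3 - <<'E'
from rows import *
p=j2w(-50,0)
rows([(*p,.05,np.pi/2+JA,-.5)])
s=ctrl.get_state();print(s['time'],s['eef_pos'],s['tcp_rot'])
c=snap('top','t4.png'); find(c,'holder',3)
a=cv2.imread('pics/t4.png')[158:250,292:382]
cv2.imwrite('pics/t4z.png',np.clip(cv2.resize(a,(540,552),interpolation=cv2.INTER_CUBIC)*1.6,0,255).astype(np.uint8))
E
```

```text
-0.1 -0.6 0 -5.6 1.2 75.4 -0.5
11.85 [ 0.47233981 -0.15613611  0.12542386] [ 4.39200805e-03  9.99976893e-01 -4.41818163e-04 -5.16987242e-03]
holder 0.83 [0.3596 0.2979 0.0395]
holder 0.79 [0.5723 0.2615 0.0447]
holder 0.64 [0.2566 0.3693 0.0392]
```

Request:
send_rows(rows="0 -0.6 0 -5.5 1 40 -0.5; 0 -0.6 0 -5.5 1 70 -0.5; 0 -0.6 0 -5.5 1 79 -0.5; 0 -0.6 0 -5.5 1 81 -0.5; 0 -0.6 0 -5.5 1 82 -0.5; 0 -0.6 0 -5.5 1 82 -0.5")

```text
time: 12.7
eef_pos: [0.4789, -0.1563, 0.0458]
tcp_rot: [0.004, 1.0, -0.002, 0.002]
contact_force: [-0.3, -0.6, -1.8]
opening: 0.511
finger_force: 42.5
```

```bash
python3 - <<'E'
from rows import *
s=ctrl.get_state();print(s['time'],s['eef_pos'],s['tcp_rot'],s['contact_force'])
p=j2w(-21,0)
rows([(*p,.043,np.pi/2+JA,-.5)])
c=snap('top','t5.png'); 
a=cv2.imread('pics/t5.png')[158:250,292:382]
cv2.imwrite('pics/t5z.png',np.clip(cv2.resize(a,(540,552),interpolation=cv2.INTER_CUBIC)*1.6,0,255).astype(np.uint8))
E
```

```text
12.7 [ 0.47890155 -0.15631463  0.04577082] [ 0.00401362  0.99998783 -0.00188457  0.00216122] [-0.31130609 -0.56592449 -1.84893226]
-0.2 0.2 0.1 -27.3 1.2 2.9 -0.5
```

View pics/t5z.png

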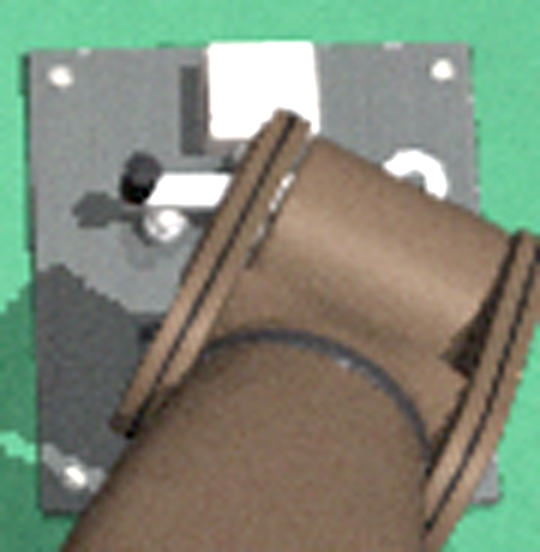

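The arm hides the holder from the top camera. Jig lateral error is about 1 mm against a tolerance of 9 mm, so I'll go on and use force as the guide.

Request:
send_rows(rows="0 0.2 0 0 0.5 1.5 -0.5; 0 0.2 0 0 1 2.5 -0.5; 0 0.2 0 0 1 3 -0.5; 0 0.2 0 0 1 3 -0.5")

```text
time: 13.25
eef_pos: [0.4783, -0.1552, 0.0424]
tcp_rot: [0.004, 1.0, -0.001, -0.001]
contact_force: [-2.7, 0.9, 5.4]
opening: 0.513
finger_force: 43.3
```

Request:
send_rows(rows="0 0 0 0 0 -0.7 -0.5; 0 0 0 -8 0 -0.7 -0.5; 0 0 0 -16 0 -0.7 -0.5; 0 0 0 -24 0 -0.7 -0.5; 0 0 0 -32 0 -0.7 -0.5; 0 0 0 -33 0 -0.7 -0.5", grip_force=60)

```text
time: 14.0
eef_pos: [0.5122, -0.1555, 0.0424]
tcp_rot: [0.004, 1.0, -0.002, 0.0]
contact_force: [-1.8, -0.7, 3.4]
opening: 0.505
finger_force: 61.8
```

Request:
send_rows(rows="0 0 0 -2 0 0 -0.5; 0 0 0 -4 0 0 -0.5; 0 0 0 -6 0 0 -0.5; 0 0 0 -8 0 0 -0.5; 0 0 0 -9 0 0 -0.5; 0 0 0 -10 0 0 -0.5; 0 0 0 -10 0 0 -0.5")

```text
time: 14.88
eef_pos: [0.5193, -0.1553, 0.0425]
tcp_rot: [0.004, 1.0, -0.001, -0.003]
contact_force: [-9.7, -0.5, 10.2]
opening: 0.51
finger_force: 62.5
```

```bash
python3 - <<'E'
from rows import *
s=ctrl.get_state();print(s['time'],s['eef_pos'],s['tcp_rot'],s['contact_force'],s['wrist_torque'])
rows([(*j2w(-1,0),.0425,np.pi/2+JA,-.5)])
E
```

```text
14.875 [ 0.51930625 -0.1553411   0.04252985] [ 3.77531077e-03  9.99986741e-01 -9.38512046e-04 -3.37408530e-03] [-9.65507399 -0.4815363  10.15500558] [-0.04291685  1.24864583 -0.06079651]
-0.1 -0.4 0.1 -6.9 -0.1 0 -0.5
```

Request:
send_rows(rows="0 0 0 0 0 -0.7 -0.5; 0 0 0 -1.5 0 -0.7 -0.5; 0 0 0 -3 0 -0.7 -0.5; 0 0 0 -4 0 -0.7 -0.5; 0 0 0 -4 0 -0.7 -0.5")

```text
time: 15.5
eef_pos: [0.5226, -0.1554, 0.0426]
tcp_rot: [0.004, 1.0, -0.001, -0.004]
contact_force: [-9.5, -2.2, 8.9]
opening: 0.507
finger_force: 62.2
```

Request:
send_rows(rows="0 0 0 -1 0 0 -0.5; 0 0 0 -2 0 0 -0.5; 0 0 0 -2 0 0 -0.5")

```text
time: 15.88
eef_pos: [0.5243, -0.1554, 0.0426]
tcp_rot: [0.004, 1.0, -0.001, -0.005]
contact_force: [-10.4, -1.6, 9.1]
opening: 0.51
finger_force: 62.4
```

Request:
send_rows(rows="0 0 0 -1 0 0 -0.5; 0 0 0 -1.5 0 0 -0.5; 0 0 0 -1.5 0 0 -0.5")

```text
time: 16.25
eef_pos: [0.5256, -0.1553, 0.0426]
tcp_rot: [0.004, 1.0, -0.001, -0.005]
contact_force: [-11.7, -2.7, 10.9]
opening: 0.507
finger_force: 62.4
```

Request:
send_rows(rows="0 0 0 -1 0 0 -0.5; 0 0 0 -1.5 0 0 -0.5; 0 0 0 -1.5 0 0 -0.5")

```text
time: 16.62
eef_pos: [0.5264, -0.1554, 0.0427]
tcp_rot: [0.004, 1.0, -0.001, -0.006]
contact_force: [-14.5, -2.1, 12.2]
opening: 0.507
finger_force: 62.7
```

Request:
send_rows(rows="0 0 0 -1 0 -0.3 -0.5; 0 0 0 -1.5 0 -0.3 -0.5; 0 0 0 -1.5 0 -0.3 -0.5; 0 0 0 -1.5 0 -0.3 -0.5")

```text
time: 17.12
eef_pos: [0.5264, -0.1554, 0.0427]
tcp_rot: [0.003, 1.0, -0.0, -0.008]
contact_force: [-18.6, -3.1, 15.7]
opening: 0.511
finger_force: 63.1
```

Request:
send_rows(rows="0 0 0 -1 0 0 -0.5; 0 0 0 -1.5 0 0 -0.5; 0 0 0 -1.5 0 0 -0.5; 0 0 0 -1.5 0 0 -0.5")

```text
time: 17.62
eef_pos: [0.5265, -0.1554, 0.0427]
tcp_rot: [0.003, 1.0, -0.0, -0.01]
contact_force: [-25.0, -2.4, 19.7]
opening: 0.507
finger_force: 63.6
```

```bash
python3 - <<'E'
from rows import *
c=snap('wrist','w6.png')
c=snap('side');a=c['color'][200:290,270:400,::-1];cv2.imwrite('pics/s6.png',np.clip(cv2.resize(a,(780,540),interpolation=cv2.INTER_CUBIC)*1.4,0,255).astype(np.uint8))
E
```

```text
(no output)
```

View pics/s6.png

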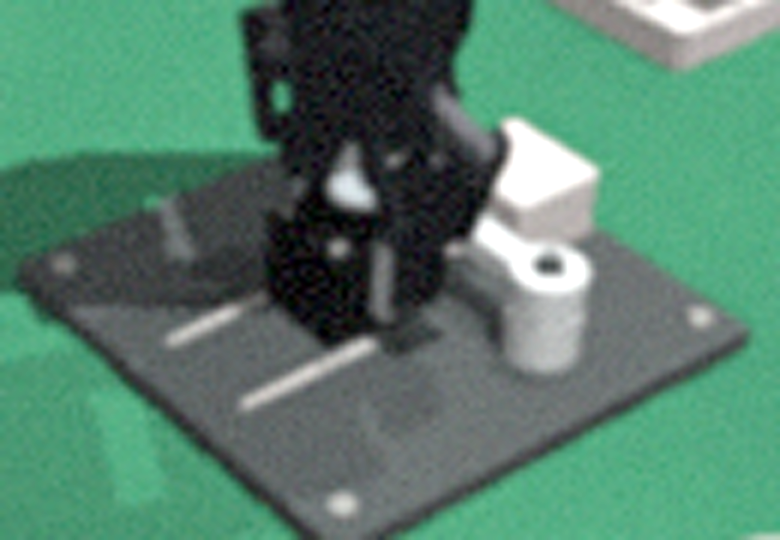

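View pics/w6.png

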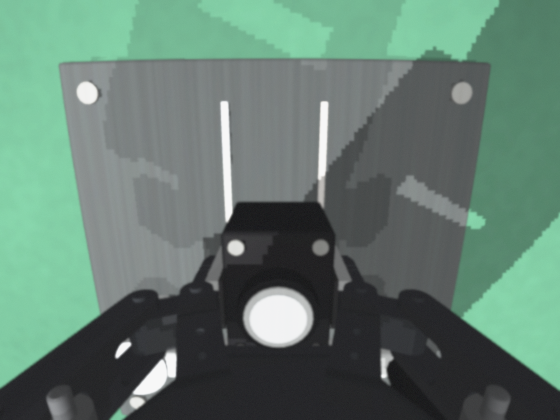

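Motion has stopped dead at x = 0.5264, the expected stop, while force climbs. The side and wrist views show the holder upright, square and centred: its rear edge is at 235–323, between lane lines extrapolated to 228 and 319. Before handing in, I'll hold briefly to check it is steady.

Request:
send_rows(rows="0 0 0 0 0 -0.3 -0.5; 0 0 0 0 0 -0.3 -0.5; 0 0 0 0 0 -0.3 -0.5; 0 0 0 0 0 -0.3 -0.5; 0 0 0 0 0 -0.3 -0.5; 0 0 0 0 0 -0.3 -0.5")

```text
time: 18.48
eef_pos: [0.5265, -0.1554, 0.0428]
tcp_rot: [0.003, 1.0, -0.0, -0.01]
contact_force: [-23.1, -2.4, 18.5]
opening: 0.508
finger_force: 63.3
```

```bash
python3 -c "
from plant import ctrl
print(ctrl.sign_off())"
```

```text
the job is handed in; nothing more can be done
None
```

The job is handed in at about 18.5 s: the stop arm is seated at its end, and the large holder is held against the plunger and pad with a total push of about 23 N. The pad's share is an estimate of 10–13 N, and the hand-in gave no verdict.

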